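# Bar a dosing pump over its hard spot and park it

## Robot

A 6-joint arm with a two-finger parallel gripper is mounted at the origin on a cart in front of the work surface, level with it; the furniture and walls round the work are solid. World frame = base frame: x ahead of the robot, y to its left, z up, the work surface at z = 0. Lengths are in m, angles in rad, forces in N, time in s.
With the tool pointing down it reaches from about 0.325 to 1 m from the base axis. Payload 5.1 kg.
Tool frame: the origin (TCP) lies at the very end of the fingers, on their centre line; the grasp point (between the pads) lies 19 mm behind it; y points along the fingers, x is the direction in which the jaws open and shut, and the axes are right-handed (so a half turn about y gives the same grasp; the last joint's range is limited). The gripper opens to 85 mm and grips with 20 to 120 N. Pads are 22 mm wide; open, the fingers measure 114 mm over their backs; the gripper's body (76 mm by 85 mm) begins 54 mm behind the grasp point. The pads swing forward as they close: fully open they stand 13 mm farther back than shut.
Start: joints at [-1.398, 0.124, 1.65, -0, 1.367, -0.083], TCP at [0.164, -0.629, 0.231] pointing down, gripper open.
Joint ranges: [-2.61, 2.61], [-1.02, 2.33], [0.03, 2.71], [-1.35, 4.49], [0.32, 2.68], [-2.91, 2.91]. Speed limits (rad/s): [2.57, 2.57, 3.14, 3.14, 3.14, 3.14].

## Interface

Orientations are given as a unit quaternion [w, x, y, z].
In Python, from station import r gives the robot as it stands. The module is installed in compiled form; this text tells all that it offers.
- The arm moves only by the shell command python3 -m jog 'ROWS'. ROWS is JSON, a list of rows, each an object of numbers: "x", "y", "z": the shift along the tool's x, y, z in m; "rx", "ry", "rz": the turn, a rotation vector about the tool's x, y, z in degrees; "claw": the gripper's target within -1 to 1 (shut at 1, half-way at 0, fully open at -1). A call has 1 to 20 rows; each row shifts and turns the commanded pose from where the row before left it, along the tool's axes as they then stand; what a row does not reach is not made up. A row lasts 1/8 s, in which the tool goes at most 62.5 mm and 10.7 degrees, less where a joint would pass 70% of its speed; a pose out of reach is approached as far as the arm can. A call with a gripper value outside its range is refused whole. The fingers move at their own pace and stop on an object; the grip force is fixed at half the most. Time passes only in rows, so rows that do not move let the fingers close. It gives the time, the measured TCP pose, the force and the opening at its end, in the units of the state.
- r.read_state(): the state, without advancing time (a new reading comes with each control period).
- r.get_image(name): name is "scene" or "top" or "wrist"; returns a dict with "pixels" (480x640x3 uint8, red, green, blue), "intrinsics" (3x3 intrinsics, pixels), "k1" (the pictures are not rectified: a ray, as slopes to the right and down, at radius r is drawn at 1 + k1 r^2 times it, then the intrinsics apply), "extrinsics" (4x4, takes a point from world to camera coordinates); the wrist camera has in their place "hand_eye" (4x4, takes a point from camera to tool coordinates, whose origin is the TCP and whose axes are the tool frame's). Camera axes: x right, y up, looking along -z (the intrinsics and any distortion apply to the point x, -y, -z); pixel columns grow to the right and rows downward; lengths in m; the calibration is good to about 2 mm. A picture is of the moment at which its call begins: read the wrist's pose just before it. There is no depth.
- r.close_job(): hands the job in, once; it reports no verdict.
The state is a dict: "clock": time; "joint_positions": joint angles; "qd": joint speeds; "effort": joint torques, N m; "ee_pos": TCP position; "tool_rot": TCP orientation; "wrist_force": force on the tool from outside, world axes, zero at the start; "moment": the same for the moment, N m; "gripper_width": finger opening in m.
Only numpy, scipy, OpenCV 4.12 (cv2) and the standard library are available. Lean on these libraries where they do the work, as an engineer would, in place of code of your own. Each camera call takes 0.05 s, during which the arm holds its last target.

## Task

Park the blue dosing pump on the worktop just past its hard spot: swing the red brake lever fully off, then push the flywheel round by its black knob the way its yellow arrow points, never backwards, until it has grown hard to push and then clearly goes light. Stop right there, before the drag comes back, and set the brake fully on again. Leave the two sample pots and the padlock beside the pump alone.

Things in the scene. Friction and masses are not known exactly. Their poses are not given: they have to be found in the camera images.
- pump: Blue plunger dosing pump fixed on a steel skid 170 x 390 mm. Origin: under the flywheel's upright shaft, at worktop height; z up; +y runs from the shaft to the steel pump head (ends at y = +208, 124 mm high); brake bracket at y = -141 mm. The steel flywheel lies flat on top: 190 mm across, rim from z = 108 to 126 mm, shaft end in its middle up to 138 mm
- knob (a point): Centre of the flywheel's upright black knob: cylinder, diameter 24 mm, from z = 126 to 172 mm, fixed to the wheel 72 mm from the shaft axis. With the brake off it drags a steady 5 N at the knob; over the last 45 degrees before the dead centre the push climbs to 11 N and falls back to 5; past it the wheel goes light, under 3 N from 12 to 40 degrees past, then the drag is back. It stays where it is left
- flywheel (a joint): Turn of the flywheel in rad, growing clockwise seen from above, the way of its yellow arrow. At 0 the knob is at the pump's -y side; starts between -0.26 and 0.26. The wheel is clamped on its shaft at no fixed angle, so the dead centre (plunger outermost) lies anywhere from 1.3 to 2.02 rad and must be felt
- lever_grip (a point): Centre of the upright red grip on the end of the brake lever: cylinder, diameter 18 mm, from z = 135 to 172 mm, 70 mm from the lever's upright pivot at x = 0, y = -141 mm of the pump. On: grip at x = +40, y = -198 mm of the pump; fully off: x = -40, y = -198; half-way: x = 0, y = -211. About 4 N at the grip moves it; it stays where it is left
- brake_lever (a joint): Swing of the brake lever in rad: 0 = fully on (shoe pressed on the wheel's rim, wheel held), 1.22 = fully off, at its stop. It grows clockwise from above, so it is pushed towards the pump's -x to release and +x to set. The shoe leaves the rim at about 0.25, where it bites on the way back: about 6 N at the grip to go fully on
- plunger (a joint): Stroke in m of the steel plunger with brass collar in the open yoke: 0 = drawn in, 0.0072 = outermost, at the dead centre. The lobe moves it only within 45 degrees either side of the dead centre: 0.0069 at 10 degrees, 0.0056 at 20, 0.0037 at 30, 0.0013 at 40
- sample_pot_1: Bystander: loose sample pot with blue lid, 50 mm across, 66 mm high, standing in front of the pump. Origin: centre of its underside
- sample_pot_2: Bystander: loose pink sample pot with white lid, 50 mm across, 66 mm high, in front of the pump. Origin: centre of its underside
- padlock: Bystander: loose red lock-out padlock lying flat, 76 x 38 x 20 mm, at the front right of the pump. Origin: centre of its underside

How it is judged:
By the outcome, as a careful person would: the job done as asked, in the order asked, and still so for the second after the job is handed in, with the robot touching nothing.
It also fails if it takes over 72 s, if anything falls off the work surface, if the arm or the gripper's body presses on something with over 40 N, if the wrist force passes 120 N, or if a joint passes its speed limit or range.

## Working session

There is one attempt and no reset: what is moved stays moved. The work goes in short steps, Python scripts to look and compute and a shell command to move; the robot and the scene stay as the last step left them, time stands still between calls to the robot, and variables do not carry over. Pictures are saved under pics/ and viewed, and the job is handed in when it is done.

```bash
mkdir -p pics; ls
python3 - <<'E'
from station import r
import cv2,json
s=r.read_state(); print({k:(v.tolist() if hasattr(v,'tolist') else v) for k,v in s.items()})
for n in ["scene","top"]:
    d=r.get_image(n); cv2.imwrite(f"pics/{n}0.png",d["pixels"][:,:,::-1]); print(n,d["intrinsics"],d["k1"],d["extrinsics"])
E
```

```text
pics
{'clock': 0.0, 'joint_positions': [-1.3975950525581018, 0.12451685638710128, 1.651657769708054, -6.856049471767721e-06, 1.3675023424179562, -0.08255892538697297], 'qd': [-0.0017245333725422903, -0.0001617714142763546, -0.00023790982646316246, -0.001995685938266278, 0.0009171618538209884, 0.00039292463653429734], 'effort': [0.00029430384529405273, -42.361332178115845, -36.5450656414032, -6.65292827761732e-05, 0.0070123717887327075, -2.2595840931671773e-06], 'ee_pos': [0.16432899437283818, -0.6282598759212059, 0.23005500819919722], 'tool_rot': [0.5601783385600496, -0.5591879723670063, 0.4326964461137848, -0.43160494215043343], 'wrist_force': [-0.6364279456146136, -0.12425945465496402, -0.1307321358712516], 'moment': [-0.030480529883598347, -0.008511667449035086, -0.008648069773545023], 'gripper_width': 0.0854190704934867}
scene [[439.50379151   0.         315.26519313]
 [  0.         439.50379151 235.66466849]
 [  0.           0.           1.        ]] 0.024721097664828575 [[-0.90211812 -0.43139098  0.00920409  0.46367798]
 [ 0.2497336  -0.5046062   0.8264416  -0.20783695]
 [-0.35187501  0.74784651  0.56294722 -0.81155917]
 [ 0.          0.          0.          1.        ]]
top [[502.89177964   0.         314.96636396]
 [  0.         502.89177964 237.90783039]
 [  0.           0.           1.        ]] -0.07498972968863535 [[ 0.00579316 -0.99969628  0.02395386  0.00879285]
 [ 0.99163429  0.00883208  0.12877669 -0.53222707]
 [-0.12894914  0.02300745  0.99138427 -1.0775446 ]
 [ 0.          0.          0.          1.        ]]
```

View pics/scene0.png

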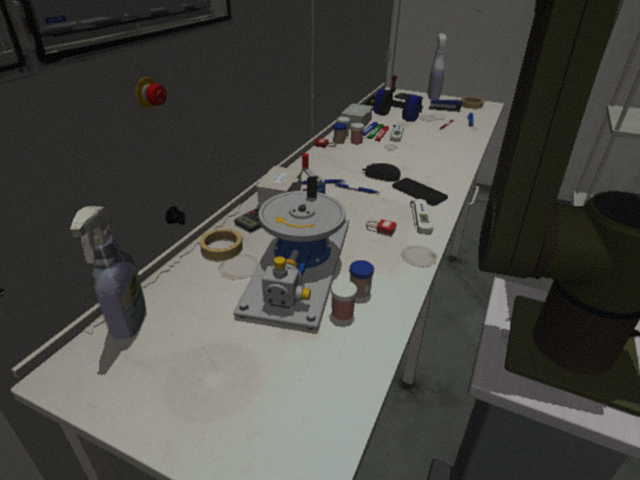

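View pics/top0.png

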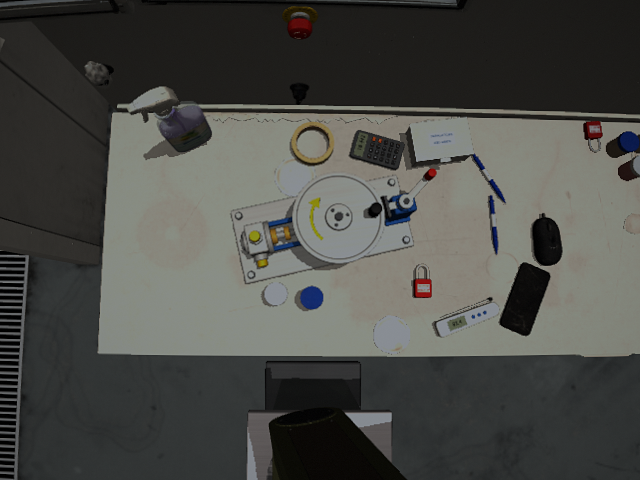

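```bash
cat > h.py <<'E'
import numpy as np,cv2
from station import r
def ray(d,u,v):
    K=d["intrinsics"];k=d["k1"]
    p=np.array([(u-K[0,2])/K[0,0],(v-K[1,2])/K[1,1]]);q=p.copy()
    for _ in range(20): q=p/(1+k*(q@q))
    c=np.array([q[0],-q[1],-1.0]);E=d["extrinsics"];R=E[:3,:3];t=E[:3,3]
    return -R.T@t, R.T@c
def atz(d,u,v,z):
    o,w=ray(d,u,v); return o+w*(z-o[2])/w[2]
def proj(d,P):
    E=d["extrinsics"];K=d["intrinsics"];c=E[:3,:3]@np.array(P)+E[:3,3]
    q=np.array([c[0],-c[1]])/-c[2]; q=q*(1+d["k1"]*(q@q))
    return K[0,0]*q[0]+K[0,2],K[1,1]*q[1]+K[1,2]
def R(q):
    from scipy.spatial.transform import Rotation as Q
    return Q.from_quat([q[1],q[2],q[3],q[0]]).as_matrix()
def st():
    s=r.read_state(); np.set_printoptions(precision=4,suppress=True)
    print("t",s["clock"],"p",np.array(s["ee_pos"]),"F",np.array(s["wrist_force"]),"w",s["gripper_width"]); print(R(s["tool_rot"])); return s
E
python3 - <<'E'
from h import *
np.set_printoptions(precision=4,suppress=True)
import cv2
im=cv2.imread("pics/top0.png"); cv2.imwrite("pics/topz.png",cv2.resize(im[100:320,220:460],None,fx=2.7,fy=2.7,interpolation=cv2.INTER_CUBIC))
st()
d=r.get_image("top")
sh=atz(d,339,216,.138);kn=atz(d,375.5,209.5,.172);lg=atz(d,431,173.5,.172)
print(sh,kn,lg,np.linalg.norm((kn-sh)[:2]),np.linalg.norm((lg-sh)[:2]))
for u,v in [(238,213),(250,277),(392,182),(408,240)]: print(atz(d,u,v,.0))
E
```

```text
t 0.1 p [ 0.1643 -0.6283  0.2302] F [ 0.1047  1.0588 -0.1566] w 0.08519374580338918
[[ 0.253  -0.0003  0.9675]
 [-0.9675  0.0019  0.253 ]
 [-0.0019 -1.      0.0001]]
[ 0.5637 -0.0331  0.138 ] [ 0.5714 -0.1023  0.172 ] [ 0.6455 -0.2143  0.172 ] 0.06959552188280943 0.198758723110916
[0.5926 0.1886 0.    ]
[0.4465 0.1578 0.    ]
[ 0.6695 -0.1667  0.    ]
[ 0.5337 -0.2017  0.    ]
```

View pics/topz.png

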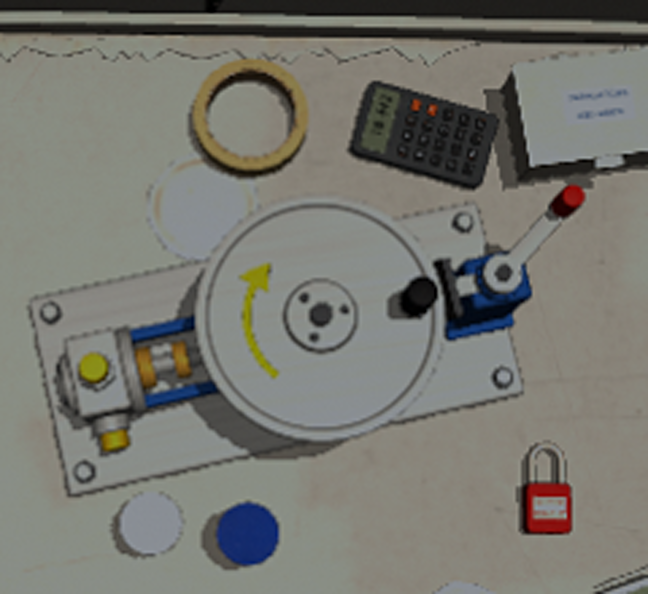

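Run:
```python
from h import *
np.set_printoptions(precision=4,suppress=True)
d=r.get_image("top")
f=lambda a,b:(220+(a+.5)/2.7-.5,100+(b+.5)/2.7-.5)
print(ray(d,0,0)[0])
sh=atz(d,*f(320,314),.138);kn=atz(d,*f(423,291),.172);lg=atz(d,*f(573,194),.172);pv=atz(d,*f(504,274),.135)
for z in (.012,): 
  B=[atz(d,*f(*q),z) for q in [(51,312),(463,221),(502,377),(84,471)]]
  print(B, "mid-long dir", (B[0]+B[3]-B[1]-B[2])/2, (B[1]+B[0]-B[2]-B[3])/2)
print(sh,kn,lg,pv,np.linalg.norm((kn-sh)[:2]),np.linalg.norm((lg-sh)[:2]),np.linalg.norm((pv-sh)[:2]),np.linalg.norm((pv-lg)[:2]))
v=lg-sh; print("yaw from grip",np.degrees(np.arctan2(v[1],v[0])-np.arctan2(-.198,.040)))
v=(B[0]+B[3]-B[1]-B[2]);print("yaw from bolts",np.degrees(np.arctan2(v[1],v[0]))-90)
v=sh-pv;print("yaw from pivot",np.degrees(np.arctan2(v[1],v[0]))-90)
# second camera
s=r.get_image("scene");cv2.imwrite("pics/sz.png",cv2.resize(s["pixels"][140:330,220:420,::-1],None,fx=3.2,fy=3.2,interpolation=cv2.INTER_CUBIC))
for p in (sh,kn,lg): print(proj(s,p))
```

```text
[0.3888 0.0383 1.1366]
[array([0.5853, 0.1855, 0.012 ]), array([ 0.6676, -0.1627,  0.012 ]), array([ 0.5337, -0.1937,  0.012 ]), array([0.4523, 0.1549, 0.012 ])] mid-long dir [-0.0818  0.3484  0.    ] [0.1335 0.0308 0.    ]
[ 0.5637 -0.0315  0.138 ] [ 0.5754 -0.104   0.172 ] [ 0.6496 -0.2162  0.172 ] [ 0.5964 -0.1713  0.135 ] 0.07344572085621698 0.20367141353021379 0.14355414954397114 0.06957591524671632
yaw from grip 13.516783640767956
yaw from bolts 13.219504851090761
yaw from pivot 13.181280084048936
(np.float64(301.4865764310169), np.float64(206.74309872165392))
(np.float64(311.29589656521745), np.float64(177.99398878429076))
(np.float64(304.33867014065237), np.float64(153.80682471803402))
```

View pics/sz.png

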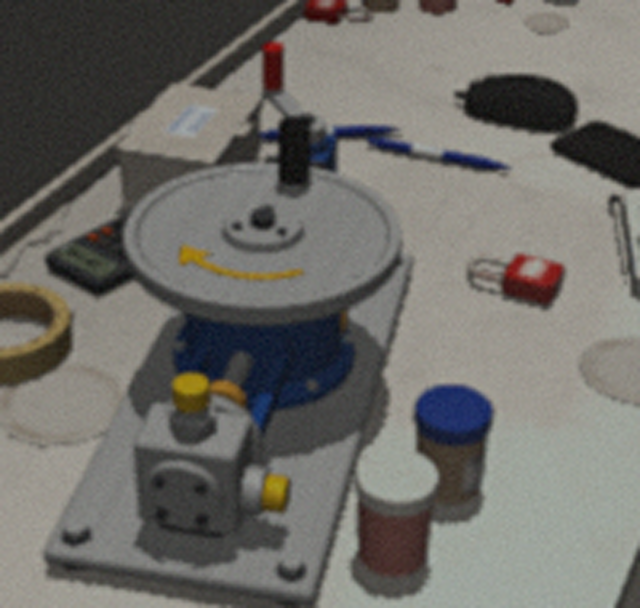

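Run:
```python
from h import *
np.set_printoptions(precision=4,suppress=True)
d=r.get_image("top");s=r.get_image("scene")
f=lambda a,b:(220+(a+.5)/2.7-.5,100+(b+.5)/2.7-.5)
for c in [(533,167),(514,62)]:
  for z in (.03,.05,.07,.09,.11):
    p=atz(d,*f(*c),z); q=proj(s,p); print(c,z,p,(q[0]-220)*3.2,(q[1]-140)*3.2)
st()
cv2.imwrite("pics/bx.png",cv2.resize(s["pixels"][150:220,250:330,::-1],None,fx=8,fy=8,interpolation=cv2.INTER_CUBIC))
```

```text
(533, 167) 0.03 [ 0.7109 -0.22    0.03  ] 208.91170991321798 183.3851585247474
(533, 167) 0.05 [ 0.7051 -0.2153  0.05  ] 211.59343708016132 166.64475302726407
(533, 167) 0.07 [ 0.6993 -0.2107  0.07  ] 214.3513893941241 149.4231237247852
(533, 167) 0.09 [ 0.6935 -0.206   0.09  ] 217.18892922970628 131.69880949889122
(533, 167) 0.11 [ 0.6876 -0.2013  0.11  ] 220.10962360760152 113.44902988198474
(514, 62) 0.03 [ 0.8037 -0.206   0.03  ] 108.04641795552288 167.14998067975213
(514, 62) 0.05 [ 0.7962 -0.2016  0.05  ] 111.09690013661657 150.76965907006797
(514, 62) 0.07 [ 0.7887 -0.1972  0.07  ] 114.23394851021422 133.9158700266724
(514, 62) 0.09 [ 0.7812 -0.1927  0.09  ] 117.46137257737756 116.5673985922591
(514, 62) 0.11 [ 0.7737 -0.1883  0.11  ] 120.78321308375926 98.70172034836142
t 0.35 p [ 0.1644 -0.6287  0.231 ] F [ 0.1005 -0.1913  0.3396] w 0.08527210893604109
[[ 0.2531 -0.0001  0.9674]
 [-0.9674  0.0005  0.2531]
 [-0.0005 -1.      0.    ]]
```

View pics/bx.png

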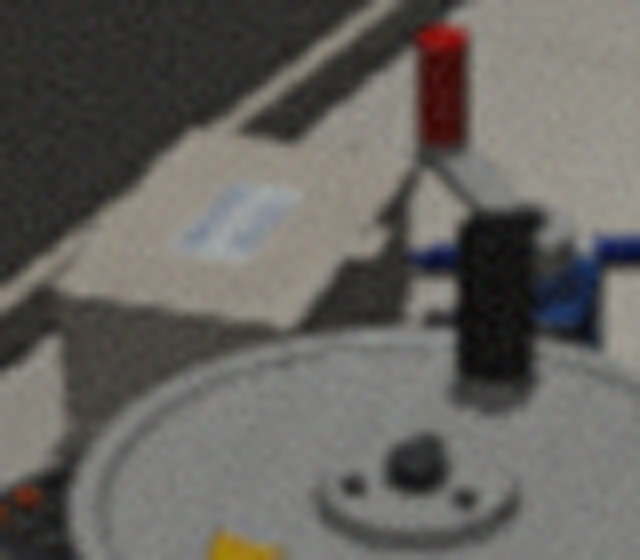

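```bash
python3 -m jog '[{"x":-0.04,"z":0.04,"ry":-10,"claw":1}]'; python3 -c "
from h import *
s=st();print(s['joint_positions'])"
```

```text
t 0.35 p [ 0.1644 -0.6287  0.231 ] F [ 0.1005 -0.1913  0.3396] w 0.08527210893604109
[[ 0.2531 -0.0001  0.9674]
 [-0.9674  0.0005  0.2531]
 [-0.0005 -1.      0.    ]]
[-1.3976  0.124   1.6506 -0.      1.3675 -0.0826]invalid input
```

```bash
python3 -m jog '[{"x":-0.04,"y":0,"z":0.04,"rx":0,"ry":-10,"rz":0,"claw":1}]'; python3 -c "
from h import *
s=st();print(s['joint_positions'])"; python3 -m jog --help
```

```text
clock: 0.48
ee_pos: [0.192, -0.5812, 0.2308]
tool_rot: [-0.595, 0.596, -0.381, 0.381]
wrist_force: [1.9, -0.1, 0.7]
gripper_width: 0.0699
t 0.475 p [ 0.192  -0.5812  0.2308] F [ 1.937  -0.0554  0.7065] w 0.06987697454840361
[[ 0.4183 -0.0002  0.9083]
 [-0.9083 -0.      0.4183]
 [-0.0001 -1.     -0.0002]]
[-1.3393  0.0417  1.7384 -0.0002  1.3615 -0.2   ]invalid input: not JSON, or not a number
```

```bash
python3 -m jog '[{"x":-0.012,"y":0,"z":0.055,"rx":0,"ry":0,"rz":0,"claw":1},{"x":-0.012,"y":0,"z":0.055,"rx":0,"ry":0,"rz":0,"claw":1},{"x":-0.012,"y":0,"z":0.055,"rx":0,"ry":0,"rz":0,"claw":1},{"x":-0.012,"y":0,"z":0.055,"rx":0,"ry":0,"rz":0,"claw":1},{"x":-0.012,"y":0,"z":0.055,"rx":0,"ry":0,"rz":0,"claw":1},{"x":-0.012,"y":0,"z":0.055,"rx":0,"ry":0,"rz":0,"claw":1},{"x":-0.012,"y":0,"z":0.055,"rx":0,"ry":0,"rz":0,"claw":1},{"x":-0.012,"y":0,"z":0.055,"rx":0,"ry":0,"rz":0,"claw":1},{"x":-0.012,"y":0,"z":0.055,"rx":0,"ry":0,"rz":0,"claw":1},{"x":-0.012,"y":0,"z":0.055,"rx":0,"ry":0,"rz":0,"claw":1},{"x":0,"y":0,"z":0,"rx":0,"ry":-10,"rz":0,"claw":1},{"x":0,"y":0,"z":0,"rx":0,"ry":-10,"rz":0,"claw":1}]'; python3 -c "
from h import *
s=st();print(s['joint_positions'])"
```

```text
clock: 1.98
ee_pos: [0.6434, -0.2406, 0.2309]
tool_rot: [-0.653, 0.654, -0.27, 0.27]
wrist_force: [0.4, -0.1, -0.6]
gripper_width: -0.0
t 1.975 p [ 0.6434 -0.2406  0.2309] F [ 0.433  -0.0734 -0.5625] w -4.604743824956157e-05
[[ 0.7081 -0.0005  0.7061]
 [-0.7061  0.0001  0.7081]
 [-0.0005 -1.     -0.0003]]
[-0.4358  0.2038  1.561  -0.0001  1.3773  0.3482]
```

```bash
python3 -m jog '[{"x":0,"y":0,"z":0,"rx":0,"ry":-10.5,"rz":0,"claw":1},{"x":0,"y":0,"z":0,"rx":0,"ry":-10.5,"rz":0,"claw":1},{"x":0,"y":0,"z":0,"rx":0,"ry":-10.5,"rz":0,"claw":1},{"x":0,"y":0,"z":0,"rx":0,"ry":-10.5,"rz":0,"claw":1},{"x":0,"y":0,"z":0,"rx":0,"ry":-10.5,"rz":0,"claw":1},{"x":0,"y":0,"z":0,"rx":0,"ry":-10.5,"rz":0,"claw":1},{"x":0,"y":0,"z":0,"rx":0,"ry":-10.5,"rz":0,"claw":1},{"x":0,"y":0,"z":0,"rx":0,"ry":-10.5,"rz":0,"claw":1},{"x":0,"y":0,"z":0,"rx":0,"ry":-10.5,"rz":0,"claw":1},{"x":0,"y":0,"z":0,"rx":0,"ry":-10.5,"rz":0,"claw":1},{"x":0,"y":0,"z":0,"rx":0,"ry":-10.5,"rz":0,"claw":1},{"x":0,"y":0,"z":0,"rx":0,"ry":-10.5,"rz":0,"claw":1},{"x":0,"y":0,"z":0,"rx":0,"ry":-10.5,"rz":0,"claw":1},{"x":0,"y":0,"z":0,"rx":0,"ry":-10.5,"rz":0,"claw":1},{"x":0,"y":0,"z":0,"rx":0,"ry":-1.2,"rz":0,"claw":1}]'
cat >> h.py <<'E'
S0=np.array([0.5637,-0.0318]);YAW=np.radians(13.3)
EX=np.array([np.cos(YAW),np.sin(YAW)]);EY=np.array([-np.sin(YAW),np.cos(YAW)])
def rep():
    s=r.read_state(); M=R(s["tool_rot"]); p=np.array(s["ee_pos"]); f=np.array(s["wrist_force"])
    q=p[:2]-S0; z=M[:,2]; yaw=np.degrees(np.arctan2(z[1],z[0]))
    print("t %.2f"%s["clock"],"pump xy mm",np.round([q@EX*1e3,q@EY*1e3],1),"z %.1f"%(p[2]*1e3),"toolz yaw rel pump %.1f"%((yaw-13.3)%360),"tilt",np.round(M[2],3),"F tool",np.round(M.T@f,1),"q6 %.2f"%s["joint_positions"][5])
    return s,M,p
def to(px,py,pz):
    s=r.read_state();M=R(s["tool_rot"]);t=S0+EX*px+EY*py
    print("need tool shift",np.round(M.T@(np.array([t[0],t[1],pz])-np.array(s["ee_pos"])),4))
E
python3 -c "
from h import *
rep(); to(.070,-.204,.142)"
```

```text
clock: 3.85
ee_pos: [0.6428, -0.2415, 0.2313]
tool_rot: [0.441, -0.441, -0.553, 0.553]
wrist_force: [-0.3, 0.2, 0.2]
gripper_width: -0.0002
t 3.85 pump xy mm [  28.7 -222.3] z 231.3 toolz yaw rel pump 179.5 tilt [ 0. -1.  0.] F tool [ 0.3 -0.2  0.3] q6 -2.23
need tool shift [ 0.0186  0.0893 -0.0411]
```

```bash
python3 -m jog '[{"x":0.0186,"y":0,"z":-0.041,"rx":0,"ry":0,"rz":0,"claw":1},{"x":0,"y":0.03,"z":0,"rx":0,"ry":0,"rz":0,"claw":1},{"x":0,"y":0.03,"z":0,"rx":0,"ry":0,"rz":0,"claw":1},{"x":0,"y":0,"z":0,"rx":0,"ry":0,"rz":0,"claw":1}]'; python3 -c "
from h import *
rep()
cv2.imwrite('pics/top1.png',cv2.resize(r.get_image('top')['pixels'][120:270,300:500,::-1],None,fx=4,fy=4,interpolation=cv2.INTER_CUBIC))
cv2.imwrite('pics/w1.png',r.get_image('wrist')['pixels'][:,:,::-1])"
```

```text
clock: 4.35
ee_pos: [0.6768, -0.2134, 0.1675]
tool_rot: [0.444, -0.439, -0.552, 0.553]
wrist_force: [0.7, -0.6, -0.5]
gripper_width: -0.0002
t 4.35 pump xy mm [  68.3 -202.7] z 167.5 toolz yaw rel pump 179.5 tilt [ 0.004 -1.     0.006] F tool [-0.8  0.5 -0.6] q6 -2.17
```

View pics/top1.png

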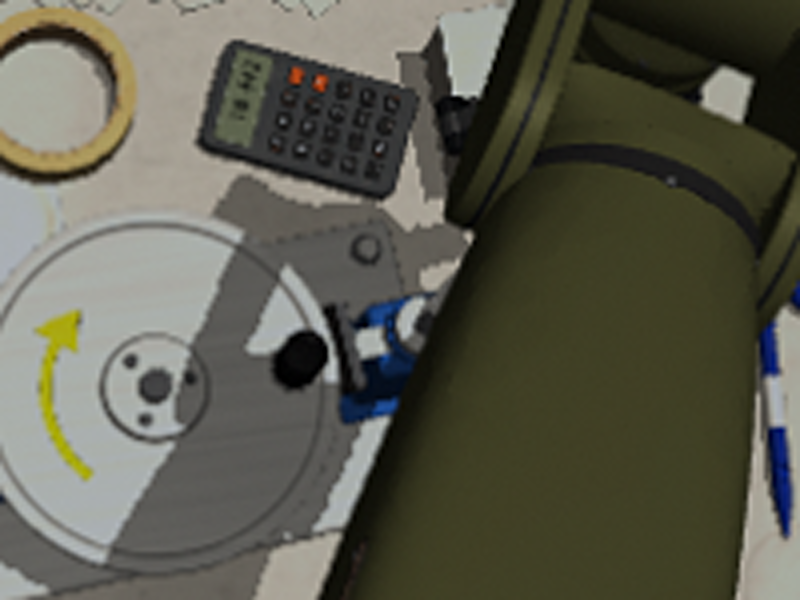

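View pics/w1.png

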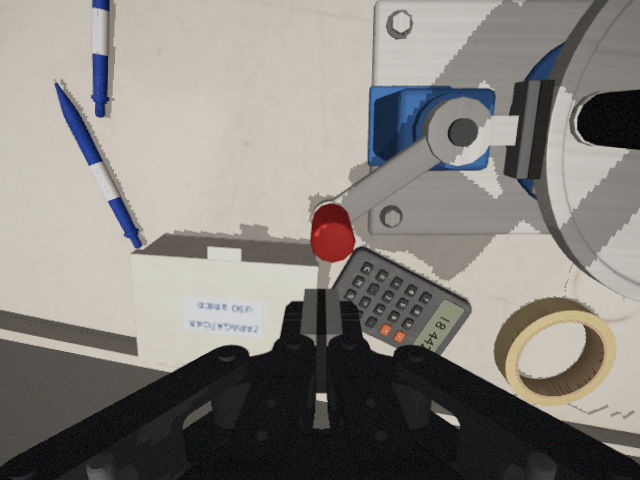

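```bash
python3 -m jog '[{"x":-0.0015,"y":0.025,"z":0,"rx":0,"ry":0,"rz":0,"claw":1},{"x":0,"y":0,"z":0,"rx":0,"ry":0,"rz":0,"claw":1},{"x":0,"y":0,"z":0.008,"rx":0,"ry":0,"rz":0,"claw":1},{"x":0,"y":0,"z":0.008,"rx":0,"ry":0,"rz":0,"claw":1},{"x":0,"y":0,"z":0.008,"rx":0,"ry":0,"rz":0,"claw":1}]'; python3 -c "
from h import *
rep()"; python3 -m jog '[{"x":0,"y":0,"z":0.008,"rx":0,"ry":0,"rz":0,"claw":1},{"x":0,"y":0,"z":0.008,"rx":0,"ry":0,"rz":0,"claw":1},{"x":0,"y":0,"z":0.008,"rx":0,"ry":0,"rz":0,"claw":1},{"x":0,"y":0,"z":0.008,"rx":0,"ry":0,"rz":0,"claw":1}]'; python3 -c "
from h import *
rep()
cv2.imwrite('pics/w2.png',r.get_image('wrist')['pixels'][:,:,::-1])"
```

```text
clock: 5.08
ee_pos: [0.6586, -0.2231, 0.1493]
tool_rot: [-0.437, 0.445, 0.554, -0.552]
wrist_force: [8.7, -4.9, -1.6]
gripper_width: 0.0002
t 5.08 pump xy mm [  48.4 -208. ] z 149.3 toolz yaw rel pump 179.5 tilt [-0.007 -1.    -0.01 ] F tool [-6.7  1.7 -7.3] q6 -2.20
clock: 5.58
ee_pos: [0.6266, -0.2298, 0.1501]
tool_rot: [-0.438, 0.444, 0.554, -0.552]
wrist_force: [4.7, -2.1, 0.9]
gripper_width: -0.0002
t 5.58 pump xy mm [  15.7 -207.2] z 150.1 toolz yaw rel pump 179.5 tilt [-0.006 -1.    -0.008] F tool [-3.1 -0.9 -4.1] q6 -2.23
```

View pics/w2.png

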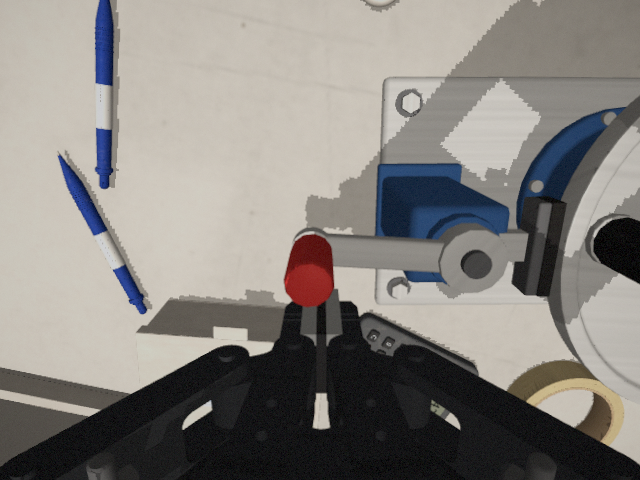

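```bash
python3 -m jog '[{"x":0,"y":0,"z":0.008,"rx":0,"ry":0,"rz":0,"claw":1},{"x":0,"y":0,"z":0.008,"rx":0,"ry":0,"rz":0,"claw":1},{"x":0,"y":0,"z":0.008,"rx":0,"ry":0,"rz":0,"claw":1},{"x":0,"y":0,"z":0.008,"rx":0,"ry":0,"rz":0,"claw":1}]'; python3 -c "
from h import *
rep()";python3 -m jog '[{"x":0,"y":0,"z":0.003,"rx":0,"ry":0,"rz":0,"claw":1},{"x":0,"y":0,"z":0.003,"rx":0,"ry":0,"rz":0,"claw":1}]'; python3 -c "
from h import *
rep()"
```

```text
clock: 6.12
ee_pos: [0.5935, -0.2339, 0.1469]
tool_rot: [-0.441, 0.441, 0.554, -0.551]
wrist_force: [8.0, 6.4, 3.1]
gripper_width: -0.0004
t 6.12 pump xy mm [ -17.5 -203.5] z 146.9 toolz yaw rel pump 179.5 tilt [ 0.002 -1.    -0.003] F tool [ 4.5 -3.1 -9.2] q6 -2.26
clock: 6.38
ee_pos: [0.5908, -0.2341, 0.147]
tool_rot: [-0.439, 0.443, 0.556, -0.549]
wrist_force: [21.5, 8.8, -4.5]
gripper_width: 0.0
t 6.38 pump xy mm [ -20.2 -203.1] z 147.0 toolz yaw rel pump 179.5 tilt [ 0.002 -1.    -0.011] F tool [  3.8   4.7 -22.9] q6 -2.26
```

```bash
python3 -m jog '[{"x":0,"y":0,"z":-0.012,"rx":0,"ry":0,"rz":0,"claw":1},{"x":0,"y":0,"z":-0.008,"rx":0,"ry":0,"rz":0,"claw":1},{"x":0,"y":-0.04,"z":0,"rx":0,"ry":0,"rz":0,"claw":1},{"x":0,"y":-0.02,"z":0,"rx":0,"ry":0,"rz":0,"claw":1},{"x":0,"y":0,"z":0,"rx":0,"ry":0,"rz":0,"claw":1}]'; python3 -c "
from h import *
rep();to(.032,-.074,.200);
cv2.imwrite('pics/w3.png',r.get_image('wrist')['pixels'][:,:,::-1])"
```

```text
clock: 7.0
ee_pos: [0.6076, -0.2329, 0.2085]
tool_rot: [-0.44, 0.442, 0.553, -0.553]
wrist_force: [0.4, 0.3, 0.8]
gripper_width: -0.0
t 7.00 pump xy mm [  -3.5 -205.8] z 208.5 toolz yaw rel pump 179.5 tilt [-0.002 -1.    -0.003] F tool [ 0.2 -0.8 -0.4] q6 -2.24
need tool shift [ 0.1321  0.0083 -0.0344]
```

View pics/w3.png

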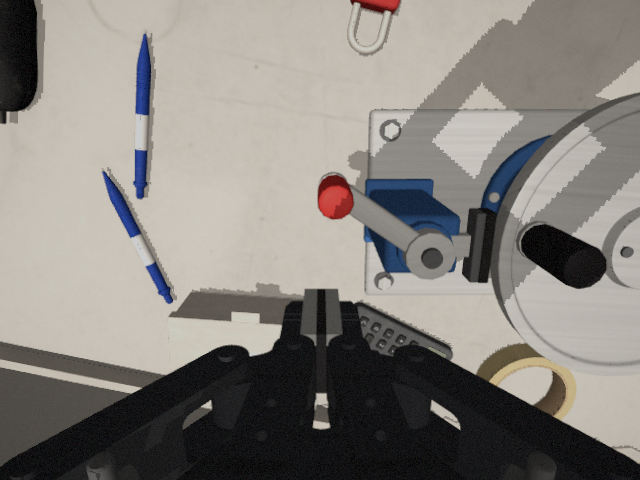

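```bash
python3 -m jog '[{"x":0.044,"y":0,"z":-0.0115,"rx":0,"ry":0,"rz":0,"claw":1},{"x":0.044,"y":0,"z":-0.0115,"rx":0,"ry":0,"rz":0,"claw":1},{"x":0.044,"y":0,"z":-0.0115,"rx":0,"ry":0,"rz":0,"claw":1},{"x":0,"y":0,"z":0,"rx":0,"ry":3.5,"rz":0,"claw":1},{"x":0,"y":0,"z":0,"rx":0,"ry":0,"rz":0,"claw":1}]'; python3 -c "
from h import *
rep();to(.032,-.074,.140);
cv2.imwrite('pics/w4.png',r.get_image('wrist')['pixels'][:,:,::-1])"
```

```text
clock: 7.68
ee_pos: [0.6101, -0.0952, 0.2043]
tool_rot: [0.458, -0.456, -0.539, 0.54]
wrist_force: [0.6, -0.6, -0.2]
gripper_width: -0.0
t 7.67 pump xy mm [ 30.6 -72.3] z 204.3 toolz yaw rel pump 176.1 tilt [ 0.001 -1.     0.003] F tool [-0.7  0.2 -0.5] q6 -1.98
need tool shift [-0.0016  0.0643 -0.0017]
```

View pics/w4.png

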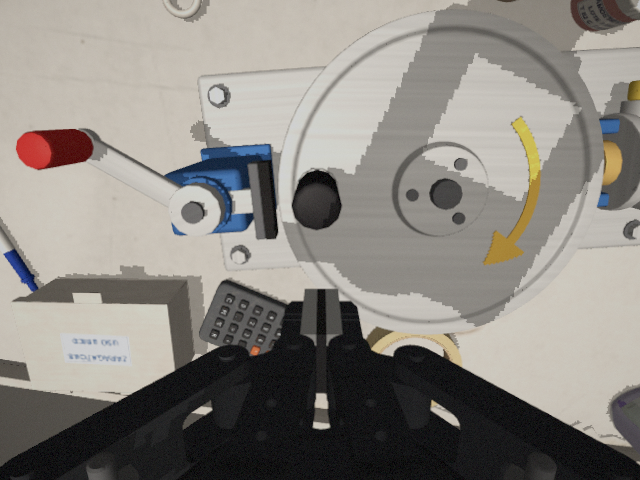

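```bash
python3 -m jog '[{"x":-0.001,"y":0.03,"z":0,"rx":0,"ry":0,"rz":0,"claw":1},{"x":0,"y":0.02,"z":0,"rx":0,"ry":0,"rz":0,"claw":1},{"x":0,"y":0.011,"z":0,"rx":0,"ry":0,"rz":0,"claw":1},{"x":0,"y":0,"z":0,"rx":0,"ry":0,"rz":0,"claw":1},{"x":0,"y":0,"z":0.003,"rx":0,"ry":0,"rz":0,"claw":1},{"x":0,"y":0,"z":0.003,"rx":0,"ry":0,"rz":0,"claw":1},{"x":0,"y":0,"z":0.003,"rx":0,"ry":0,"rz":0,"claw":1}]'; python3 -c "
from h import *
rep()"; python3 -m jog '[{"x":0,"y":0,"z":0.002,"rx":0,"ry":0,"rz":0,"claw":1},{"x":0,"y":0,"z":0.002,"rx":0,"ry":0,"rz":0,"claw":1}]'; python3 -c "
from h import *
rep()"
```

```text
clock: 8.6
ee_pos: [0.6025, -0.0984, 0.1462]
tool_rot: [-0.457, 0.458, 0.539, -0.539]
wrist_force: [0.4, 0.9, 0.0]
gripper_width: -0.0003
t 8.60 pump xy mm [ 22.5 -73.8] z 146.2 toolz yaw rel pump 176.1 tilt [-0.001 -1.    -0.001] F tool [ 0.8 -0.  -0.6] q6 -1.98
clock: 8.85
ee_pos: [0.5983, -0.0989, 0.1455]
tool_rot: [-0.457, 0.458, 0.539, -0.539]
wrist_force: [-0.0, -0.1, 0.4]
gripper_width: 0.0002
t 8.85 pump xy mm [ 18.2 -73.3] z 145.5 toolz yaw rel pump 176.1 tilt [-0. -1. -0.] F tool [-0.1 -0.4  0.1] q6 -1.99
```

```bash
python3 -m jog '[{"x":0,"y":0,"z":0.002,"rx":0,"ry":0,"rz":0,"claw":1},{"x":0,"y":0,"z":0.002,"rx":0,"ry":0,"rz":0,"claw":1}]'; python3 -c "
from h import *
rep()"; python3 -m jog '[{"x":-0.0008,"y":0,"z":0.0025,"rx":0,"ry":2,"rz":0,"claw":1},{"x":-0.0008,"y":0,"z":0.0025,"rx":0,"ry":2,"rz":0,"claw":1}]'; python3 -c "
from h import *
rep()"
```

```text
clock: 9.1
ee_pos: [0.5959, -0.0996, 0.1456]
tool_rot: [-0.456, 0.459, 0.54, -0.538]
wrist_force: [5.9, -1.7, -3.1]
gripper_width: -0.0001
t 9.10 pump xy mm [ 15.7 -73.4] z 145.6 toolz yaw rel pump 176.1 tilt [-0.001 -1.    -0.004] F tool [-2.6  3.1 -5.6] q6 -1.99
clock: 9.35
ee_pos: [0.5911, -0.1017, 0.1455]
tool_rot: [-0.475, 0.477, 0.524, -0.521]
wrist_force: [6.1, 0.9, -3.0]
gripper_width: -0.0
t 9.35 pump xy mm [ 10.6 -74.3] z 145.5 toolz yaw rel pump 172.0 tilt [-0.    -1.    -0.004] F tool [ 0.3  3.  -6.2] q6 -1.92
```

```bash
cat >> h.py <<'E'
def wh(rad_off=0.021):
    s=r.read_state(); M=R(s["tool_rot"]); p=np.array(s["ee_pos"]); f=np.array(s["wrist_force"])
    q=p[:2]-S0; x=q@EX;y=q@EY; rr=np.hypot(x,y)
    t=M[:,2]; c=-(x*EX+y*EY)
    th=np.degrees(np.arctan2(-x,-y))+np.degrees(np.arctan2(.021,.072))
    yaw=(180-(np.degrees(np.arctan2(t[1],t[0]))-13.3))%360
    print("t %.2f theta %.1f yaw %.1f rTCP %.1f (75) z %.1f Ftool"%(s["clock"],th,yaw,rr*1e3,p[2]*1e3),np.round(M.T@f,1),"q6 %.2f"%s["joint_positions"][5])
E
python3 -m jog '[{"x":-0.001,"y":0,"z":0.0038,"rx":0,"ry":3,"rz":0,"claw":1},{"x":-0.001,"y":0,"z":0.0038,"rx":0,"ry":3,"rz":0,"claw":1},{"x":-0.001,"y":0,"z":0.0038,"rx":0,"ry":3,"rz":0,"claw":1}]';  python3 -c "
from h import *
wh()";python3 -m jog '[{"x":-0.001,"y":0,"z":0.0038,"rx":0,"ry":3,"rz":0,"claw":1},{"x":-0.001,"y":0,"z":0.0038,"rx":0,"ry":3,"rz":0,"claw":1},{"x":-0.001,"y":0,"z":0.0038,"rx":0,"ry":3,"rz":0,"claw":1}]';  python3 -c "
from h import *
wh()"
```

```text
clock: 9.72
ee_pos: [0.5798, -0.1051, 0.1455]
tool_rot: [-0.515, 0.517, 0.485, -0.482]
wrist_force: [5.2, 0.9, -2.9]
gripper_width: -0.0001
t 9.72 theta 17.1 yaw 17.1 rTCP 75.0 (75) z 145.5 Ftool [ 1.3  2.9 -5.1] q6 -1.78
clock: 10.1
ee_pos: [0.5682, -0.1066, 0.1455]
tool_rot: [-0.552, 0.553, 0.443, -0.44]
wrist_force: [6.9, 1.5, -3.2]
gripper_width: -0.0003
t 10.10 theta 26.1 yaw 26.1 rTCP 74.9 (75) z 145.5 Ftool [ 3.   3.2 -6.4] q6 -1.63
```

```bash
w(){ python3 -c "
from h import *
wh()"; }
python3 -m jog '[{"x":-0.001,"y":0,"z":0.0038,"rx":0,"ry":3,"rz":0,"claw":1},{"x":-0.001,"y":0,"z":0.0038,"rx":0,"ry":3,"rz":0,"claw":1}]' >/dev/null; w
python3 -m jog '[{"x":-0.001,"y":0,"z":0.0038,"rx":0,"ry":3,"rz":0,"claw":1},{"x":-0.001,"y":0,"z":0.0038,"rx":0,"ry":3,"rz":0,"claw":1}]' >/dev/null; w
python3 -m jog '[{"x":-0.001,"y":0,"z":0.0038,"rx":0,"ry":3,"rz":0,"claw":1},{"x":-0.001,"y":0,"z":0.0038,"rx":0,"ry":3,"rz":0,"claw":1}]' >/dev/null; w
python3 -m jog '[{"x":-0.001,"y":0,"z":0.0038,"rx":0,"ry":3,"rz":0,"claw":1},{"x":-0.001,"y":0,"z":0.0038,"rx":0,"ry":3,"rz":0,"claw":1}]' >/dev/null; w
python3 -m jog '[{"x":-0.001,"y":0,"z":0.0038,"rx":0,"ry":3,"rz":0,"claw":1},{"x":-0.001,"y":0,"z":0.0038,"rx":0,"ry":3,"rz":0,"claw":1}]' >/dev/null; w
python3 -m jog '[{"x":-0.001,"y":0,"z":0.0038,"rx":0,"ry":3,"rz":0,"claw":1},{"x":-0.001,"y":0,"z":0.0038,"rx":0,"ry":3,"rz":0,"claw":1}]' >/dev/null; w
```

```text
t 10.35 theta 32.1 yaw 32.1 rTCP 74.9 (75) z 145.5 Ftool [ 3.4  2.8 -4.6] q6 -1.53
t 10.60 theta 37.8 yaw 38.1 rTCP 75.1 (75) z 145.7 Ftool [ 4.6  4.6 -8. ] q6 -1.43
t 10.85 theta 43.3 yaw 44.1 rTCP 75.2 (75) z 145.8 Ftool [ 5.5  5.1 -8.2] q6 -1.32
t 11.10 theta 49.0 yaw 50.1 rTCP 75.3 (75) z 145.9 Ftool [  5.    5.6 -10. ] q6 -1.22
t 11.35 theta 54.7 yaw 56.1 rTCP 75.5 (75) z 146.0 Ftool [  6.4   6.  -10.5] q6 -1.11
t 11.60 theta 60.6 yaw 62.1 rTCP 75.6 (75) z 146.1 Ftool [ 6.1  6.3 -9.6] q6 -1.00
```

```bash
w(){ python3 -c "
from h import *
wh()"; }
python3 -m jog '[{"x":-0.0007,"y":0,"z":0.0025,"rx":0,"ry":2,"rz":0,"claw":1},{"x":-0.0007,"y":0,"z":0.0025,"rx":0,"ry":2,"rz":0,"claw":1}]' >/dev/null; w
python3 -m jog '[{"x":-0.0007,"y":0,"z":0.0025,"rx":0,"ry":2,"rz":0,"claw":1},{"x":-0.0007,"y":0,"z":0.0025,"rx":0,"ry":2,"rz":0,"claw":1}]' >/dev/null; w
python3 -m jog '[{"x":-0.0007,"y":0,"z":0.0025,"rx":0,"ry":2,"rz":0,"claw":1},{"x":-0.0007,"y":0,"z":0.0025,"rx":0,"ry":2,"rz":0,"claw":1}]' >/dev/null; w
python3 -m jog '[{"x":-0.0007,"y":0,"z":0.0025,"rx":0,"ry":2,"rz":0,"claw":1},{"x":-0.0007,"y":0,"z":0.0025,"rx":0,"ry":2,"rz":0,"claw":1}]' >/dev/null; w
python3 -m jog '[{"x":-0.0007,"y":0,"z":0.0025,"rx":0,"ry":2,"rz":0,"claw":1},{"x":-0.0007,"y":0,"z":0.0025,"rx":0,"ry":2,"rz":0,"claw":1}]' >/dev/null; w
```

```text
t 11.85 theta 64.5 yaw 66.0 rTCP 75.7 (75) z 146.2 Ftool [ 6.   4.2 -8.8] q6 -0.93
t 12.10 theta 68.4 yaw 70.0 rTCP 75.8 (75) z 146.3 Ftool [ 5.8  4.  -8.9] q6 -0.86
t 12.35 theta 72.5 yaw 74.0 rTCP 75.8 (75) z 146.3 Ftool [ 4.   2.9 -8.2] q6 -0.78
t 12.60 theta 76.5 yaw 78.0 rTCP 75.8 (75) z 146.3 Ftool [ 5.4  3.1 -6.8] q6 -0.71
t 12.85 theta 80.6 yaw 82.0 rTCP 75.9 (75) z 146.3 Ftool [ 4.   1.5 -7. ] q6 -0.63
```

```bash
w(){ python3 -c "
from h import *
wh()"; }
python3 -m jog '[{"x":-0.0006,"y":0,"z":0.0025,"rx":0,"ry":2,"rz":0,"claw":1},{"x":-0.0006,"y":0,"z":0.0025,"rx":0,"ry":2,"rz":0,"claw":1}]' >/dev/null; w
python3 -m jog '[{"x":-0.0006,"y":0,"z":0.0025,"rx":0,"ry":2,"rz":0,"claw":1},{"x":-0.0006,"y":0,"z":0.0025,"rx":0,"ry":2,"rz":0,"claw":1}]' >/dev/null; w
python3 -m jog '[{"x":-0.0006,"y":0,"z":0.0025,"rx":0,"ry":2,"rz":0,"claw":1}]' >/dev/null; w
python3 -m jog '[{"x":-0.0006,"y":0,"z":0.0025,"rx":0,"ry":2,"rz":0,"claw":1}]' >/dev/null; w
```

```text
t 13.10 theta 84.6 yaw 86.0 rTCP 75.8 (75) z 146.3 Ftool [ 3.1  2.2 -5.1] q6 -0.55
t 13.35 theta 88.7 yaw 90.0 rTCP 75.8 (75) z 146.3 Ftool [ 3.9  0.  -3.8] q6 -0.48
t 13.47 theta 90.7 yaw 92.0 rTCP 75.7 (75) z 146.3 Ftool [ 2.1 -0.2 -3.6] q6 -0.44
t 13.60 theta 92.8 yaw 94.0 rTCP 75.7 (75) z 146.3 Ftool [ 1.6  0.4 -3.9] q6 -0.40
```

```bash
w(){ python3 -c "
from h import *
wh()"; }
python3 -m jog '[{"x":-0.0006,"y":0,"z":0.0025,"rx":0,"ry":2,"rz":0,"claw":1}]' >/dev/null; w
python3 -m jog '[{"x":-0.0006,"y":0,"z":0.0025,"rx":0,"ry":2,"rz":0,"claw":1}]' >/dev/null; w
python3 -m jog '[{"x":-0.0006,"y":0,"z":0.0025,"rx":0,"ry":2,"rz":0,"claw":1}]' >/dev/null; w
python3 -c "
from h import *
cv2.imwrite('pics/w5.png',r.get_image('wrist')['pixels'][:,:,::-1])
cv2.imwrite('pics/top5.png',cv2.resize(r.get_image('top')['pixels'][180:290,225:345,::-1],None,fx=5,fy=5,interpolation=cv2.INTER_CUBIC))"
```

```text
t 13.72 theta 94.8 yaw 96.0 rTCP 75.7 (75) z 146.2 Ftool [ 1.5 -0.9 -3.3] q6 -0.36
t 13.85 theta 96.9 yaw 98.0 rTCP 75.6 (75) z 146.2 Ftool [ 1.4 -1.1 -3. ] q6 -0.32
t 13.97 theta 98.9 yaw 100.0 rTCP 75.6 (75) z 146.2 Ftool [ 0.4 -1.4 -2.3] q6 -0.28
```

View pics/w5.png

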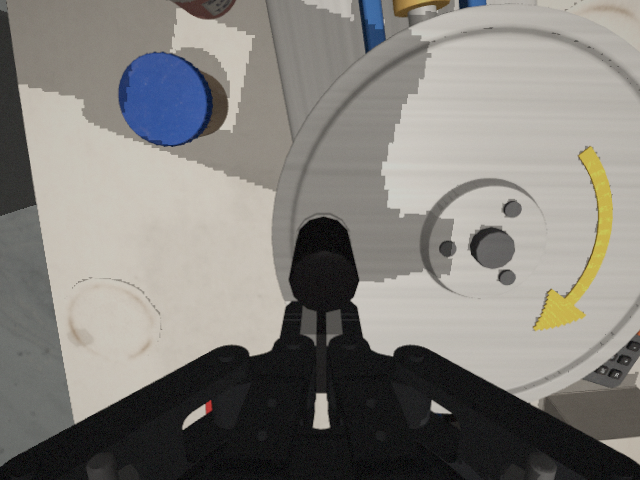

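View pics/top5.png

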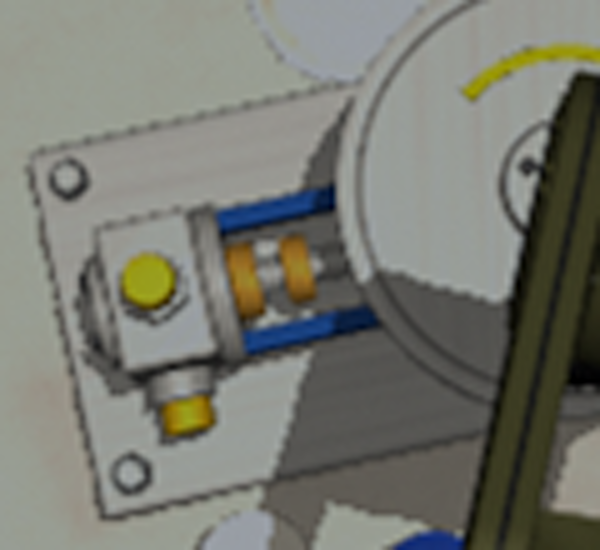

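Run:
```python
from h import *
d=r.get_image("top")
cv2.imwrite("pics/top6.png",d["pixels"][:,:,::-1])
# rectify a strip along plunger axis at z=0.075: y from 0.08..0.16, x -0.012..0.012 at 0.25mm
for z in (.085,):
  for n in ("pics/top0.png","pics/top6.png"):
    im=cv2.imread(n).astype(np.float32)
    ys=np.arange(.085,.160,.0005);xs=np.arange(-.010,.0101,.0005)
    mp=np.array([[proj(d,[*(S0+EX*x+EY*y),z]) for y in ys] for x in xs],np.float32)
    t=cv2.remap(im,mp[...,0],mp[...,1],cv2.INTER_CUBIC)
    cv2.imwrite(n.replace(".png","_s.png"),np.clip(cv2.resize(t,None,fx=5,fy=5),0,255))
    sat=(t[...,2]-t[...,0]).mean(0)  # orange: R-B
    print(n); print(np.round(sat[::2]).astype(int).tolist())
    thr=25
    e=[(ys[i]+ (thr-sat[i])/(sat[i+1]-sat[i])*.0005)*1e3 for i in range(len(ys)-1) if (sat[i]-thr)*(sat[i+1]-thr)<0]; print(np.round(e,2))
```

```text
pics/top0.png
[2, 0, -1, -1, 0, 1, 1, 2, 3, 3, 3, 3, 3, 3, 2, 0, 0, 8, 28, 56, 82, 97, 102, 101, 99, 99, 103, 104, 92, 65, 33, 9, 0, 0, 3, 4, 4, 4, 5, 5, 5, 4, 3, 1, 1, 8, 27, 56, 85, 102, 104, 101, 100, 101, 103, 105, 104, 89, 59, 24, 2, -3, 1, 4, 5, 6, 6, 6, 5, 5, 5, 4, 2, -2, -5]
[102.89 115.28 130.91 143.97]
pics/top6.png
[1, 0, -1, 0, 1, 1, 1, 1, 2, 4, 4, 4, 4, 4, 3, 3, 3, 3, 3, 4, 2, -1, 3, 20, 49, 82, 105, 114, 112, 109, 108, 110, 113, 113, 101, 73, 37, 10, -1, 1, 4, 4, 3, 1, 1, 9, 30, 62, 93, 112, 115, 112, 110, 110, 113, 116, 114, 98, 65, 27, 2, -3, 1, 4, 6, 7, 7, 7, 6, 6, 6, 5, 2, -2, -6]
[108.19 121.39 130.81 144.07][ WARN:0@2.171] global loadsave.cpp:1063 imwrite_ Unsupported depth image for selected encoder is fallbacked to CV_8U.
```

```bash
w(){ python3 -c "
from h import *
wh()"; }
python3 -m jog '[{"x":-0.0007,"y":0,"z":0.0025,"rx":0,"ry":2,"rz":0,"claw":1}]' >/dev/null; w
python3 -m jog '[{"x":-0.0007,"y":0,"z":0.0025,"rx":0,"ry":2,"rz":0,"claw":1}]' >/dev/null; w
python3 -m jog '[{"x":0,"y":0,"z":-0.005,"rx":0,"ry":0,"rz":0,"claw":1},{"x":0,"y":0,"z":-0.01,"rx":0,"ry":0,"rz":0,"claw":1},{"x":0,"y":-0.025,"z":0,"rx":0,"ry":0,"rz":0,"claw":1},{"x":0,"y":-0.035,"z":0,"rx":0,"ry":0,"rz":0,"claw":1},{"x":0,"y":0,"z":0,"rx":0,"ry":0,"rz":0,"claw":1}]'; w; python3 -c "
from h import *
rep(); to(-.075,-.204,.205)"
```

```text
t 14.25 theta 101.1 yaw 102.0 rTCP 75.7 (75) z 145.9 Ftool [ 0.5 -1.3 -2.3] q6 -0.24
t 14.38 theta 103.2 yaw 104.0 rTCP 75.7 (75) z 145.8 Ftool [ 0.1 -1.5 -2.5] q6 -0.20
clock: 15.0
ee_pos: [0.4923, -0.0687, 0.2085]
tool_rot: [-0.707, 0.708, -0.002, 0.006]
wrist_force: [0.8, 0.1, -0.1]
gripper_width: 0.0002
t 15.00 theta 92.2 yaw 103.9 rTCP 80.4 (75) z 208.5 Ftool [0.8 0.1 0.1] q6 -0.24
t 15.00 pump xy mm [-78.  -19.5] z 208.5 toolz yaw rel pump 76.1 tilt [ 0.006 -1.    -0.001] F tool [0.8 0.1 0.1] q6 -0.24
need tool shift [ 0.0474  0.004  -0.1784]
```

```bash
python3 -m jog '[{"x":0.0119,"y":0,"z":-0.0446,"rx":0,"ry":0,"rz":0,"claw":1},{"x":0.0119,"y":0,"z":-0.0446,"rx":0,"ry":0,"rz":0,"claw":1},{"x":0.0119,"y":0,"z":-0.0446,"rx":0,"ry":0,"rz":0,"claw":1},{"x":0.0119,"y":0,"z":-0.0446,"rx":0,"ry":0,"rz":0,"claw":1},{"x":0,"y":0,"z":0,"rx":0,"ry":10.5,"rz":0,"claw":1},{"x":0,"y":0,"z":0,"rx":0,"ry":10.5,"rz":0,"claw":1},{"x":0,"y":0,"z":0,"rx":0,"ry":10.5,"rz":0,"claw":1},{"x":0,"y":0,"z":0,"rx":0,"ry":10.5,"rz":0,"claw":1},{"x":0,"y":0,"z":0,"rx":0,"ry":10.5,"rz":0,"claw":1},{"x":0,"y":0,"z":0,"rx":0,"ry":10.5,"rz":0,"claw":1},{"x":0,"y":0,"z":0,"rx":0,"ry":10.5,"rz":0,"claw":1},{"x":0,"y":0,"z":0,"rx":0,"ry":2.6,"rz":0,"claw":1},{"x":0,"y":0,"z":0,"rx":0,"ry":0,"rz":0,"claw":1}]';python3 -c "
from h import *
rep(); to(-.075,-.204,.146)
cv2.imwrite('pics/w7.png',r.get_image('wrist')['pixels'][:,:,::-1])"
```

```text
clock: 16.62
ee_pos: [0.5354, -0.2466, 0.2037]
tool_rot: [-0.554, 0.555, -0.44, 0.438]
wrist_force: [0.3, 0.1, -1.3]
gripper_width: -0.0002
t 16.62 pump xy mm [ -77.  -202.5] z 203.7 toolz yaw rel pump 360.0 tilt [-0.002 -1.    -0.002] F tool [0.  1.3 0.3] q6 0.82
need tool shift [0.0016 0.0576 0.0021]
```

View pics/w7.png

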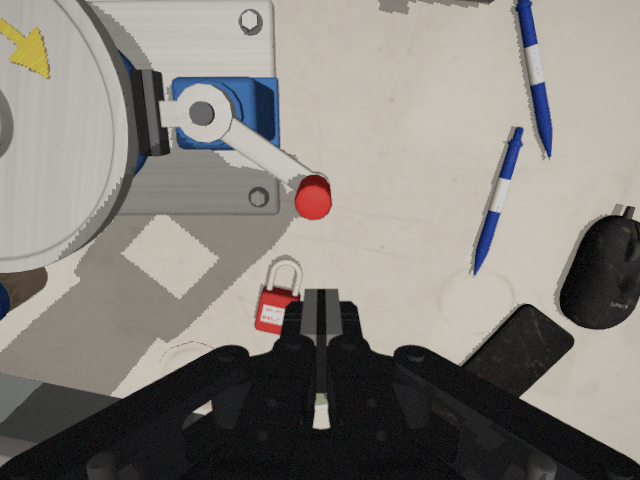

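```bash
python3 -m jog '[{"x":0.0015,"y":0.03,"z":0,"rx":0,"ry":0,"rz":0,"claw":1},{"x":0,"y":0.028,"z":0,"rx":0,"ry":0,"rz":0,"claw":1},{"x":0,"y":0,"z":0,"rx":0,"ry":0,"rz":0,"claw":1},{"x":0,"y":0,"z":0.008,"rx":0,"ry":0,"rz":0,"claw":1},{"x":0,"y":0,"z":0.008,"rx":0,"ry":0,"rz":0,"claw":1},{"x":0,"y":0,"z":0.008,"rx":0,"ry":0,"rz":0,"claw":1}]'; python3 -c "
from h import *
rep()"; python3 -m jog '[{"x":0,"y":0,"z":0.008,"rx":0,"ry":0,"rz":0,"claw":1},{"x":0,"y":0,"z":0.008,"rx":0,"ry":0,"rz":0,"claw":1},{"x":0,"y":0,"z":0.008,"rx":0,"ry":0,"rz":0,"claw":1},{"x":0,"y":0,"z":0.008,"rx":0,"ry":0,"rz":0,"claw":1},{"x":0,"y":0,"z":0.008,"rx":0,"ry":0,"rz":0,"claw":1}]'; python3 -c "
from h import *
rep()
cv2.imwrite('pics/w8.png',r.get_image('wrist')['pixels'][:,:,::-1])"
```

```text
clock: 17.42
ee_pos: [0.5589, -0.247, 0.1493]
tool_rot: [-0.551, 0.559, -0.437, 0.44]
wrist_force: [-12.8, -19.8, 1.6]
gripper_width: -0.0001
t 17.43 pump xy mm [ -54.1 -208.3] z 149.3 toolz yaw rel pump 0.0 tilt [ 0.01  -1.    -0.006] F tool [ 16.3  -1.4 -17. ] q6 0.84
clock: 18.05
ee_pos: [0.5992, -0.2349, 0.1487]
tool_rot: [-0.553, 0.555, -0.438, 0.44]
wrist_force: [-3.6, -4.5, 0.9]
gripper_width: 0.0001
t 18.05 pump xy mm [ -12.2 -205.8] z 148.7 toolz yaw rel pump 360.0 tilt [ 0.003 -1.    -0.001] F tool [ 3.5 -0.9 -4.6] q6 0.88
```

View pics/w8.png

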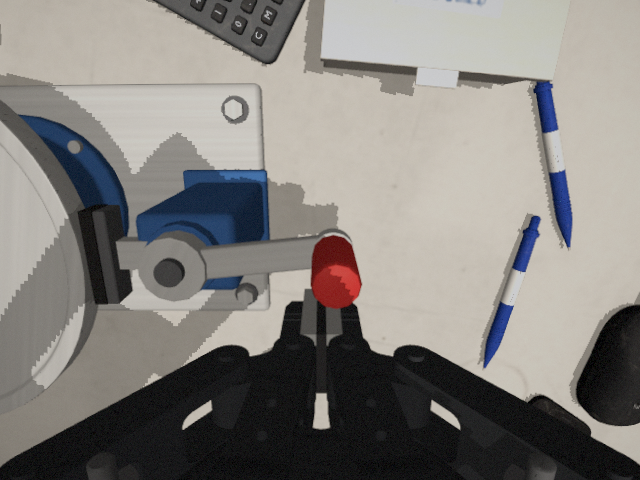

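```bash
python3 -m jog '[{"x":0,"y":0,"z":0.007,"rx":0,"ry":0,"rz":0,"claw":1},{"x":0,"y":0,"z":0.007,"rx":0,"ry":0,"rz":0,"claw":1},{"x":0,"y":0,"z":0.007,"rx":0,"ry":0,"rz":0,"claw":1}]'; python3 -c "
from h import *
rep()"; python3 -m jog '[{"x":0,"y":0,"z":0.005,"rx":0,"ry":0,"rz":0,"claw":1},{"x":0,"y":0,"z":0.004,"rx":0,"ry":0,"rz":0,"claw":1}]'; python3 -c "
from h import *
rep()"; python3 -m jog '[{"x":0,"y":0,"z":0.003,"rx":0,"ry":0,"rz":0,"claw":1}]'; python3 -c "
from h import *
rep()"
```

```text
clock: 18.48
ee_pos: [0.6193, -0.2278, 0.1476]
tool_rot: [0.555, -0.554, 0.439, -0.438]
wrist_force: [-6.0, 1.4, 3.3]
gripper_width: -0.0
t 18.48 pump xy mm [   9.  -203.5] z 147.6 toolz yaw rel pump 360.0 tilt [-0.002 -1.    -0.001] F tool [-2.7 -3.3 -5.6] q6 0.90
clock: 18.73
ee_pos: [0.6268, -0.2248, 0.1466]
tool_rot: [-0.554, 0.555, -0.441, 0.437]
wrist_force: [-9.5, 2.8, 4.1]
gripper_width: 0.0003
t 18.73 pump xy mm [  17.  -202.3] z 146.6 toolz yaw rel pump 0.0 tilt [-0.004 -1.    -0.004] F tool [-4.9 -4.  -8.6] q6 0.91
clock: 18.85
ee_pos: [0.6291, -0.2237, 0.1464]
tool_rot: [-0.554, 0.555, -0.442, 0.436]
wrist_force: [-11.0, 4.1, 5.1]
gripper_width: -0.0002
t 18.85 pump xy mm [  19.5 -201.8] z 146.4 toolz yaw rel pump 0.0 tilt [-0.006 -1.    -0.006] F tool [-6.6 -5.  -9.8] q6 0.92
```

```bash
python3 -m jog '[{"x":0,"y":0,"z":0.003,"rx":0,"ry":0,"rz":0,"claw":1}]'; python3 -c "
from h import *
rep()"; python3 -m jog '[{"x":0,"y":0,"z":0.003,"rx":0,"ry":0,"rz":0,"claw":1}]'; python3 -c "
from h import *
rep()"
```

```text
clock: 18.98
ee_pos: [0.6304, -0.2232, 0.1462]
tool_rot: [-0.553, 0.556, -0.443, 0.435]
wrist_force: [-22.1, 2.3, 10.1]
gripper_width: -0.0001
t 18.98 pump xy mm [  20.9 -201.6] z 146.2 toolz yaw rel pump 0.0 tilt [-0.007 -1.    -0.01 ] F tool [ -7.4  -9.8 -21.1] q6 0.92
clock: 19.1
ee_pos: [0.6305, -0.2231, 0.1461]
tool_rot: [-0.552, 0.558, -0.445, 0.432]
wrist_force: [-32.0, -0.1, 14.9]
gripper_width: 0.0001
t 19.10 pump xy mm [  21.  -201.6] z 146.1 toolz yaw rel pump 0.1 tilt [-0.008 -1.    -0.018] F tool [ -7.4 -14.3 -31.4] q6 0.92
```

```bash
python3 -m jog '[{"x":0,"y":0,"z":-0.012,"rx":0,"ry":0,"rz":0,"claw":1},{"x":0,"y":0,"z":-0.01,"rx":0,"ry":0,"rz":0,"claw":1},{"x":0,"y":-0.04,"z":0,"rx":0,"ry":0,"rz":0,"claw":1},{"x":0,"y":-0.04,"z":0,"rx":0,"ry":0,"rz":0,"claw":1},{"x":0.05,"y":0,"z":-0.02,"rx":0,"ry":0,"rz":0,"claw":1},{"x":0.05,"y":0,"z":-0.02,"rx":0,"ry":0,"rz":0,"claw":1},{"x":0.05,"y":0,"z":-0.02,"rx":0,"ry":0,"rz":0,"claw":1},{"x":0.05,"y":0,"z":-0.02,"rx":0,"ry":0,"rz":0,"claw":1},{"x":0.05,"y":0,"z":-0.02,"rx":0,"ry":0,"rz":0,"claw":1},{"x":0,"y":0,"z":0,"rx":0,"ry":0,"rz":0,"claw":1},{"x":0,"y":0,"z":0,"rx":0,"ry":0,"rz":0,"claw":1}]'
python3 - <<'E'
from h import *
rep()
d=r.get_image("top");im=d["pixels"][:,:,::-1]
cv2.imwrite("pics/top9.png",im);cv2.imwrite("pics/top9z.png",cv2.resize(im[100:320,220:460],None,fx=2.7,fy=2.7,interpolation=cv2.INTER_CUBIC))
im=im.astype(np.float32)
ys=np.arange(.085,.160,.0005);xs=np.arange(-.010,.0101,.0005)
mp=np.array([[proj(d,[*(S0+EX*x+EY*y),.085]) for y in ys] for x in xs],np.float32)
t=cv2.remap(im,mp[...,0],mp[...,1],cv2.INTER_CUBIC);sat=(t[...,2]-t[...,0]).mean(0)
for thr in(25,50): print(np.round([(ys[i]+(thr-sat[i])/(sat[i+1]-sat[i])*.0005)*1e3 for i in range(len(ys)-1) if (sat[i]-thr)*(sat[i+1]-thr)<0],2))
E
```

```text
clock: 20.48
ee_pos: [0.5755, -0.4954, 0.2269]
tool_rot: [0.555, -0.554, 0.439, -0.439]
wrist_force: [0.0, 0.9, -0.4]
gripper_width: -0.0005
t 20.48 pump xy mm [ -95.1 -453.9] z 226.9 toolz yaw rel pump 359.9 tilt [-0.001 -1.     0.001] F tool [-0.9  0.4  0.2] q6 0.56
[107.69 120.9  130.86 144.01]
[108.59 120.09 131.72 143.32]
```

View pics/top9z.png

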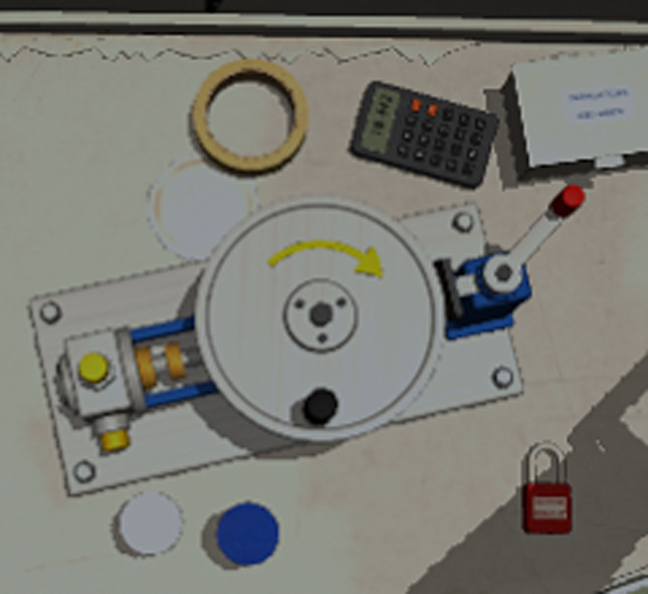

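Run:
```python
from h import *
d=r.get_image("top")
f=lambda a,b:(220+(a+.5)/2.7-.5,100+(b+.5)/2.7-.5)
for n,c,z in (("knob",(321,402),.172),("grip",(573,194),.172)):
    q=atz(d,*f(*c),z)[:2]-S0; print(n,q@EX,q@EY,np.degrees(np.arctan2(-q@EX,-q@EY)))
s=r.read_state();print(s["clock"],s["wrist_force"]); print(r.close_job())
```

```text
knob -0.06751192482361759 0.01796765684780903 104.90326737256392
grip 0.041131303895369745 -0.19920813287877667 -11.666151681287198
20.575 [-0.00641739  0.03475678 -0.59851068]
the job is handed in; nothing more can be done
None
```

The pump is parked just past its hard spot with the brake fully on again, and the job was handed in at about 20.6 s of the 72 s allowed.

- **Brake off:** I pushed the red grip to its off stop with the closed fingers; the push reached about 23 N at the stop.
- **Flywheel:** I pushed the knob forward only, from about 4° to about 103–105°. The push was 5–6 N at first, rose to about 10.5 N near 55°, and fell through 5 N at about 84°. It was light, at 2.3–2.5 N, from 99° to 103°, and I stopped there.
- **Brake on:** I pushed the grip back to its on stop; the push along the grip reached about 31 N once it stopped moving. The arm is clear and touching nothing.

**Last checks:**
- **Top picture, grip:** the grip is at (+41, −199) mm in the pump frame, against the nominal (+40, −198).
- **Top picture, knob:** it is at 105° against 103° from the arm's own position, which agrees within the calibration.
- **Plunger:** the collar in the pictures shows a stroke of about 5.2 mm, already falling. That puts the wheel roughly 22° past the dead centre, inside the 12–40° light range.
- **Dead centre estimates:** the plunger puts it near 80° and the 5 N crossing puts it nearer 84°. The parked position is inside the light range either way.
- **Bystanders:** both pots and the padlock are where they were in the first picture.

None of these checks failed.

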